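Clamp the truck chassis in its drilling jig and hold the drill plate down on its dowels

TASK

Get the toy-truck chassis ready for drilling. First turn the jig's black wing knob clockwise until its cam snaps over centre and locks, so that the wooden chassis in the channel is clamped tight against the end stop. Then pick up the drill plate, slide it over the jig until it drops onto the two dowel pins hidden beneath it, and press it fully home against its springs; finish while still holding it pressed down there, and leave the tin, the toy wheel and the toy cab where they stand.

Things in the scene. Friction and masses are not known exactly. Their poses are not given: they have to be found in the camera images.
- jig: Drilling jig screwed to the bench (fixed): fibreboard base 297 x 140 x 18 mm with two beech rails (170 x 26 mm, tops 42 mm above the bench) forming a 47 mm wide channel. Origin: on the bench under the middle of the channel. x runs along the channel from the clamp end with the wing knob (base edge at -185 mm) to the end stop (base edge at +112 mm); z up.
- plate_home (a point): Where the underside centre of the drill plate lies when fully home: over the middle of the channel, level with the rail tops, 42 mm above the bench; axes as the jig's. Four spring lifters (8 mm steel plungers at x +-70, y +-36.5 mm of here) stand 6 mm proud of the rails and carry the plate; pressing them flush takes about 11 N in all, less the plate's weight (3 to 4 N).
- dowel_a (a point): Tip of a steel dowel on a rail, at jig (-45, +36.5) mm, 54 mm above the bench. Each dowel is 10 mm in diameter and stands 12 mm proud of the rail, 6 mm above the lifters; its upper 5 mm are a bullet nose, 5 mm wide at the tip.
- dowel_b (a point): Tip of the other dowel, alike, at jig (+45, -36.5) mm.
- cam_knob (a joint): Angle of the wing knob, rad. 0 = fully open: the wing lies across the jig, along jig y; found at 0 to 0.15. It grows as the knob turns clockwise seen from above. From about 0.5 it resists (up to about 0.3 N m) until the roller cam passes over centre at 1.0; then it snaps on by itself to its stop at 1.4 (locked) and stays. Let go short of 1.0 it springs back to about 0.4.
- knob_grip (a point): Grip point on the knob's axis, at jig (-121.5, 0) mm, 74 mm above the bench. It turns with the knob: its y axis runs along the wing. The wing is black plastic, 54 mm long, 14 mm thick, from 56 to 86 mm above the bench. Under it are its hub and a steel roller cam on a sprung slide (gives up to 6 mm along jig x).
- chassis: Wooden chassis blank 180 x 44 x 22 mm, loose in the channel on the jig's base (18 mm above the bench). Origin: centre of its underside; x along its length. As found there are 1.5 to 2.3 mm between its end and the end stop; tight against the stop its origin is at jig x = -8 mm. The roller cam pushes it there when the knob is locked.
- drill_plate: Loose plywood drill plate 170 x 110 x 18 mm, about 0.35 kg, flat on the bench beside the jig; eight small steel bushings on top, dark wooden grab bar in the middle. Origin: centre of its underside; x along its length, z up. Dropped on the dowels it rests on the lifters with its underside 48 mm above the bench; fully home it is at 42 mm. It fits either way round (half a turn).
- hole_a (a point): Mouth of a blind dowel hole in the plate's underside, at plate (-45, +36.5) mm: 12 mm wide, 14 mm deep, edge chamfered 1.5 mm.
- hole_b (a point): Mouth of the other blind hole, alike, at plate (+45, -36.5) mm.
- plate_grip (a point): Grip point of the plate's grab bar, 44 mm above the centre of its underside; axes as the plate's. The bar is 52 mm long (along x), 16 mm thick (gripped across y), from 18 to 60 mm above the underside.
- toy_wheel: Bystander: turned wooden toy wheel, 58 mm diameter, 22 mm high, lying flat. Origin: centre of its underside.
- filler_tin: Bystander: closed tin, 68 mm diameter, 75 mm high. Origin: centre of its underside.
- toy_cab: Bystander: small wooden truck cab, 60 x 56 x 64 mm. Origin: centre of its underside.
There are look-alikes about, which are no part of the job. There is more than one size of the drill_plate; the one meant has the size given above. Of the things shaped like the chassis, the wooden one is meant.

How it is judged:
On the way, in this order (a step that is already met when the one before it is completed fails the run):
1. the cam knob is locked past its click and the chassis is tight against the end stop (value of joint cam_knob above 1.25 rad and x of chassis in the frame of jig above -0.009 m), for 0.2 s.
2. the drill plate has dropped onto both dowels (horizontal distance between drill_plate and plate_home below 0.003 m and z of drill_plate in the frame of plate_home below 0.0085 m and angle between the x axis of drill_plate and the x axis of jig, either way round below 0.04 rad), for 0.1 s.
At the end, for the whole second after the job is handed in: Knob locked (over 1.25 rad), chassis within 1 mm of the end stop; drill plate on both dowels (within 3 mm and 0.04 rad of home, level within 0.03 rad), held still by the fingers fully down (underside within 1.5 mm of the rail tops, fingers bearing on it with over 3 N) (all of step 1 and horizontal distance between drill_plate and plate_home below 0.003 m and z of drill_plate in the frame of plate_home below 0.0015 m and angle between the x axis of drill_plate and the x axis of jig, either way round below 0.04 rad and angle between drill_plate's own z axis and vertical below 0.03 rad and linear speed of drill_plate below 0.02 m/s and contact force between the fingers and drill_plate above 3 N); the arm keeps its last pose, push and grip.
It fails at once if a bystander (tin, toy wheel or toy cab) is moved by more than 25 mm (distance of any of toy_wheel, filler_tin, toy_cab from where it was at the start of the episode above 0.025 m).
It also fails if it takes over 50 s, if anything falls off the work surface, if the arm or the gripper's body presses on something with over 40 N, if the wrist force passes 120 N, or if a joint passes its speed limit or range.

ROBOT

A 6-joint arm with a two-finger parallel gripper is mounted at the origin on the work surface. World frame = base frame: x ahead of the robot, y to its left, z up, the work surface at z = 0. Lengths are in m, angles in rad, forces in N, time in s.
With the tool pointing down it reaches from about 0.3 to 0.875 m from the base axis. Payload 6.4 kg.
Tool frame: the origin (TCP) lies at the very end of the fingers, on their centre line; the grasp point (between the pads) lies 19 mm behind it; z points along the fingers, y is the line along which they close (so a half turn about z gives the same grasp; the last joint's range is limited). The gripper opens to 85 mm and grips with 20 to 120 N. Pads are 22 mm wide; open, the fingers measure 114 mm over their backs; the gripper's body (76 mm by 85 mm) begins 54 mm behind the grasp point. The pads swing forward as they close: fully open they stand 13 mm farther back than shut.
Start: joints at [1.105, 0.181, 1.607, -0, 1.354, -0.206], TCP at [0.148, 0.556, 0.231] pointing down, gripper open.
Joint ranges: [-2.99, 2.99], [-0.89, 2.07], [0.3, 2.58], [-1.14, 4.28], [0, 2.63], [-3.12, 3.12]. Speed limits (rad/s): [2.57, 2.57, 3.01, 3.14, 3.14, 3.14].

INTERFACE

Orientations are given as a unit quaternion [w, x, y, z].
In Python, from bench import ctrl gives the robot as it stands.
- The arm moves only by the tool jog_arm, never from a script. Its argument "series" is a list that holds one entry, the list of rows, each a list of 7 numbers: the shift along the tool's x, y, z in mm, then the turn, a rotation vector about the tool's x, y, z in rad, then the finger opening in mm, from 0 to 85.4. In form: [[[tx, ty, tz, rx, ry, rz, gripper], ...]]. A call has exactly 10 rows; each row shifts and turns the commanded pose from where the row before left it, along the tool's axes as they then stand; what a row does not reach is not made up. A row lasts 1/10 s, in which the tool goes at most 50 mm and 8.59 degrees, less where a joint would pass 70% of its speed; a pose out of reach is approached as far as the arm can. A call with a gripper value outside its range is refused whole. The fingers move at their own pace and stop on an object; the grip force is fixed at half the most. Time passes only in rows, so rows that do not move let the fingers close, or fill a call up. It gives the time, the measured TCP pose, the force, the opening and the grip force at its end, in the units of the state.
- ctrl.get_obs(): the state, without advancing time (a new reading comes with each control period).
- ctrl.camera(name): name is "scene" or "top" or "wrist"; returns a dict with "frame" (384x512x3 uint8, blue, green, red), "z_map" (384x512 float32, m along the optical axis (not along the pixel's ray), 0 where there is no reading), "fx", "fy", "cx", "cy" (pixels), "xyz" and "rotation" of the camera in the world. Camera axes: x right, y down, z forward; pixel columns grow to the right and rows downward; lengths in m; the calibration is good to about 2 mm. The wrist camera is an equidistant fisheye: a pixel r from the principal point sees the ray r / f radians off the axis. A picture is of the moment at which its call begins.
- ctrl.hand_in(): hands the job in; it is judged then, once.
The state is a dict: "time_s": time; "q": joint angles; "dq": joint speeds; "joint_efforts": joint torques, N m; "eef_pos": TCP position; "eef_rot": TCP orientation; "wrist_force": force on the tool from outside, world axes, zero at the start; "torque": the same for the moment, N m; "opening": opening from 0.0 (shut) to 1.0 (fully open); "grasp_force": force on a finger pad.
Only numpy, scipy, OpenCV 4.12 (cv2) and the standard library are available. Lean on these libraries where they do the work, as an engineer would, in place of code of your own. Each camera call takes 0.05 s, during which the arm holds its last target. There are 200 camera calls.

## Working session

There is one attempt and no reset: what is moved stays moved. The work goes in short steps, Python scripts to look and compute and a tool call to move; the robot and the scene stay as the last step left them, time stands still between calls to the robot, and variables do not carry over. Pictures are saved under pics/ and viewed, at most 10 in all, crops included, and the job is handed in when it is done.

Besides the shell and the picture viewer there is one more tool, called after "Call:" in YAML: its name, and indented under it one key for each argument. jog_arm: Moves the arm, as the interface text tells. Its arguments: {"type":"object","properties":{"series":{"type":"array"}},"required":["series"]}

```bash
ls; mkdir -p pics
cat > h.py <<'E'
import numpy as np, cv2
from bench import ctrl
def cap(n):
    c=ctrl.camera(n); np.savez('/tmp/%s.npz'%n,**{k:np.array(v) for k,v in c.items()}); return c
def load(n): return np.load('/tmp/%s.npz'%n)
def R(c):
    r=np.array(c['rotation'])
    if r.shape==(3,3): return r
    from scipy.spatial.transform import Rotation as Ro
    return Ro.from_quat(r,scalar_first=True).as_matrix()
def ray(c,u,v,z):
    d=R(c)@np.array([(u-c['cx'])/c['fx'],(v-c['cy'])/c['fy'],1]); p=np.array(c['xyz']); return p+d*(z-p[2])/d[2]
def cloud(c):
    v,u=np.mgrid[:384,:512]; z=c['z_map']
    P=np.stack([(u-c['cx'])/c['fx']*z,(v-c['cy'])/c['fy']*z,z],-1)
    return P@R(c).T+np.array(c['xyz'])
E
python3 - <<'E'
from h import *
for n in ['top','scene']:
    c=cap(n); cv2.imwrite('pics/%s0.png'%n,c['frame']); print(n,c['xyz'],np.array(c['rotation']).round(3).tolist(),c['fx'])
c=load('top')
o=ctrl.get_obs(); print(o['time_s'],o['eef_pos'],o['eef_rot'])
E
```

```text
pics
top [0.4673003  0.01223243 1.27530401] [0.007, -0.703, 0.711, -0.016] 364.1404709972984
scene [1.56734462 0.56932542 0.97956872] [-0.23, 0.451, 0.776, -0.376] 456.34659460181484
0.1 [0.14746281 0.55525268 0.23047822] [-2.59219553e-04  1.29532239e-01  9.91574891e-01 -7.53054854e-04]
```

View pics/top0.png

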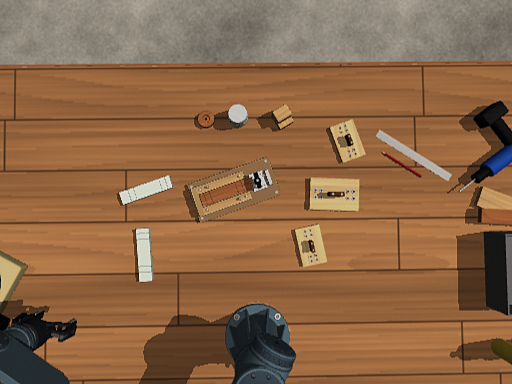

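View pics/scene0.png

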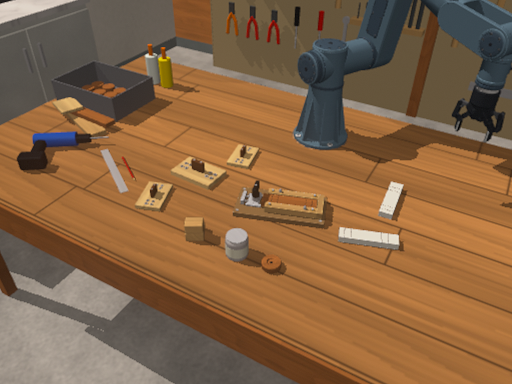

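The top view shows the jig at about (233,190), with its knob at (262,180) and the end stop on the left. The middle plate at (333,194), about 50x32 px, is the 170x110 one. The bystanders stand along row 115, at columns 205–282.

```bash
cat > m.py <<'E'
from h import *
def rect(P2):
    r=cv2.minAreaRect((P2*1000).astype(np.float32)); b=cv2.boxPoints(r); 
    e=[b[1]-b[0],b[2]-b[1]]; e.sort(key=np.linalg.norm); 
    return np.array(r[0]).round(1), [round(float(np.linalg.norm(x)),1) for x in e], round(float(np.degrees(np.arctan2(e[1][1],e[1][0])))%180,2)
c=load('top'); W=cloud(c); Z=W[...,2]
v,u=np.mgrid[:384,:512]
def comp(lo,hi,box,zplane):
    m=((Z>lo)&(Z<hi)&(u>=box[0])&(u<box[2])&(v>=box[1])&(v<box[3])).astype(np.uint8)
    n,l,s,ce=cv2.connectedComponentsWithStats(m); k=1+np.argmax(s[1:,4]); mm=l==k
    cs,_=cv2.findContours(mm.astype(np.uint8),cv2.RETR_EXTERNAL,cv2.CHAIN_APPROX_NONE)
    P=np.array([ray(c,a,b,zplane)[:2] for a,b in cs[0][:,0]])
    return mm,P
print('bench z',np.median(Z[280:300,300:400]))
mm,P=comp(.008,.2,(300,170,370,220),.018); print('plate',rect(P),np.median(Z[mm]))
mm,P=comp(.045,.2,(300,170,370,220),.06); print('bar',rect(P),np.median(Z[mm]))
for b in [(325,115,370,168),(290,220,332,272)]:
    mm,P=comp(.008,.2,b,.018); print('other',rect(P))
mm,P=comp(.009,.2,(180,150,285,228),.018); print('jig base',rect(P))
mm,P=comp(.033,.2,(180,150,285,228),.042); print('rails',rect(P))
mm,P=comp(.065,.2,(240,160,285,210),.086); print('wing',rect(P),Z[mm].max())
for n,b in [('wheel',(190,105,217,132)),('tin',(222,98,252,130)),('cab',(265,98,300,134))]:
    mm,P=comp(.012,.2,b,.05); print(n,rect(P),Z[mm].max())
f=c['frame'][145:235,175:380]; cv2.imwrite('pics/crop1.png',cv2.resize(f,None,fx=3.8,fy=3.8,interpolation=cv2.INTER_CUBIC))
E
python3 m.py
```

```text
bench z 8.49874448678456e-05
plate (array([ 484.6, -274.3]), [109.8, 171.3], 87.22) 0.017983510708696193
bar (array([ 484.8, -272.2]), [13.4, 53.8], 89.28) 0.05891123166223344
other (array([ 670. , -324.4]), [87.1, 132.0], 19.44)
other (array([ 308.9, -190.1]), [86.2, 132.4], 11.31)
jig base (array([505.2,  72.1]), [139.6, 296.2], 108.65)
rails (array([498.7,  91.7]), [98.9, 235.4], 108.63)
wing (array([531.9,  -8.1]), [13.9, 52.6], 15.19) 0.09096624355702554
wheel (array([744.1, 163. ]), [50.7, 54.5], 179.5) 0.027899563208645617
tin (array([753.3,  54.7]), [64.4, 75.1], 179.42) 0.07986336954736228
cab (array([748.5, -97.8]), [63.8, 67.1], 30.06) 0.06898180970647583
```

View pics/crop1.png

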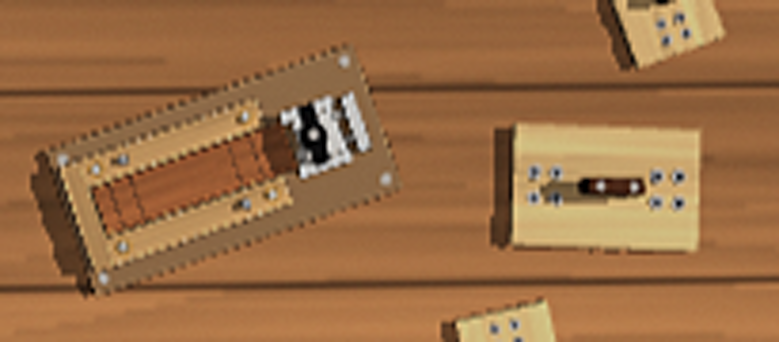

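Call:
jog_arm:
  series:
    - [[-34,-30,0,0,0,0,50],[-34,-30,0,0,0,0,50],[-34,-30,0,0,0,0,50],[-34,-30,0,0,0,0,50],[-34,-30,0,0,0,0,50],[-34,-30,0,0,0,0,50],[-34,-30,0,0,0,0,50],[-34,-30,0,0,0,0,50],[-34,-30,0,0,0,0,50],[-34,-30,0,0,0,0,50]]

```text
time_s: 1.1
eef_pos: [0.3997, 0.1768, 0.2312]
eef_rot: [0.0, 0.13, 0.992, 0.0]
wrist_force: [0.7, 0.1, -0.5]
opening: 0.592
grasp_force: 0.0
```

Call:
jog_arm:
  series:
    - [[-34,-29,10,0,0,0,50],[-34,-29,10,0,0,0,50],[-34,-29,15,0,0,0,50],[-34,-29,15,0,0,0,50],[-34,-29,15,0,0,0,50],[0,0,0,0,0,-0.13,50],[0,0,0,0,0,-0.13,50],[0,0,0,0,0,-0.13,50],[0,0,0,0,0,-0.135,50],[0,0,0,0,0,0,50]]

```text
time_s: 2.1
eef_pos: [0.526, -0.0054, 0.1658]
eef_rot: [-0.0, -0.133, 0.991, 0.0]
wrist_force: [0.1, 0.1, 0.0]
opening: 0.584
grasp_force: 0.0
```

```bash
cat >> h.py <<'E'
from scipy.spatial.transform import Rotation as Ro
def to(p,ang=None):
    """tool-frame shift mm to world p (m), and rz turn to bring tool x to world angle ang (deg)"""
    o=ctrl.get_obs(); r=Ro.from_quat(o['eef_rot'],scalar_first=True).as_matrix()
    a=np.degrees(np.arctan2(r[1,0],r[0,0])); e=np.array(o['eef_pos'])
    s=dict(t=round(o['time_s'],2),pos=(e*1000).round(1).tolist(),ang=round(a,2),tilt=(r[:2,2]).round(4).tolist(),F=np.round(o['wrist_force'],1).tolist(),M=np.round(o['torque'],2).tolist(),op=round(o['opening'],3),g=round(float(np.max(o['grasp_force'])),1))
    print(s); print('shift',((np.array(p)-e)@r*1000).round(1))
    if ang is not None: print('rz',round(float(np.radians(-((ang-a+180)%360-180))),3))
    return e,r
E
python3 - <<'E'
from h import *
to([.5321,-.0083,.150],195.2)
c=cap('wrist'); cv2.imwrite('pics/w1.png',c['frame']); print(c['xyz'],c['fx'],c['cx'],c['cy'])
E
```

```text
{'t': 2.1, 'pos': [526.0, -5.4, 165.8], 'ang': np.float64(-164.74), 'tilt': [-0.0009, 0.0002], 'F': [0.1, 0.1, 0.0], 'M': [0.02, 0.01, 0.01], 'op': 0.584, 'g': 0.0}
shift [-5.2 -4.5 15.8]
rz 0.001
[ 0.45838387 -0.02491458  0.3076955 ] 297.3186396354542 249.53940752613673 188.45993303759937
```

View pics/w1.png

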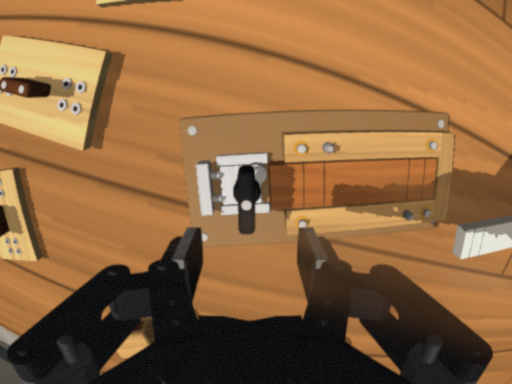

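The wrist view shows the wing at about (246,200), midway between the fingertips (200 and 305). I'll check the knob and jig angle from here.

```bash
cat >> h.py <<'E'
def fray(c,u,v,z):
    x,y=u-c['cx'],v-c['cy']; r=np.hypot(x,y); t=r/c['fx']
    d=R(c)@np.array([np.sin(t)*x/max(r,1e-9),np.sin(t)*y/max(r,1e-9),np.cos(t)]); p=np.array(c['xyz']); return p+d*(z-p[2])/d[2]
E
python3 - <<'E'
from h import *
c=load('wrist'); f=c['frame']
m=(f.max(2)<45).astype(np.uint8); m[240:]=0; m[:,:225]=0; m[:,270:]=0; m[:150]=0
cs,_=cv2.findContours(m,cv2.RETR_EXTERNAL,cv2.CHAIN_APPROX_NONE); k=max(cs,key=cv2.contourArea)
r=cv2.minAreaRect(k); print(r)
print('top screw',fray(c,246,206,.088))
x,y,w,h=cv2.boundingRect(k); print(x,y,w,h)
# wing top line: bottom end
for q in [(192,130),(441,124)]: print('base screw',fray(c,*q,.019))
# same far-side base screws from top cam (crop px /3.8 + offset)
t=load('top')
for q in [(345,61),(64,160),(387,180),(104,279)]: print('top cam',ray(t,175+(q[0]-1.4)/3.8,145+(q[1]-1.4)/3.8,.019))
E
```

```text
((248.17037963867188, 185.52069091796875), (25.790000915527344, 38.487483978271484), 16.389541625976562)
top screw [ 0.53317656 -0.00735317  0.088     ]
234 166 27 42
base screw [ 0.49503119 -0.07333505  0.019     ]
base screw [0.40892755 0.18351802 0.019     ]
top cam [ 0.60374598 -0.03908242  0.019     ]
top cam [0.51659769 0.21698771 0.019     ]
top cam [ 0.4948419  -0.07579622  0.019     ]
top cam [0.40846812 0.1816191  0.019     ]
```

Call:
jog_arm:
  series:
    - [[-3,-2,25,0,0,0,50],[-2.7,-1.8,30,0,0,0,50],[0,0,25,0,0,0,50],[0,0,17,0,0,0,50],[0,0,10,0,0,0,50],[0,0,0,0,0,0,10],[0,0,0,0,0,0,8],[0,0,0,0,0,0,8],[0,0,0,0,0,0,8],[0,0,0,0,0,0,8]]

```text
time_s: 3.15
eef_pos: [0.5333, -0.0068, 0.0605]
eef_rot: [0.001, -0.132, 0.991, 0.0]
wrist_force: [-1.2, 5.0, 4.0]
opening: 0.153
grasp_force: 60.6
```

Run:
```python
from h import *
to([.5325,-.0076,.059],195.2)
```

```text
{'t': 3.15, 'pos': [533.3, -6.8, 60.5], 'ang': np.float64(-164.82), 'tilt': [0.0014, 0.0008], 'F': [-1.2, 5.0, 4.0], 'M': [0.89, 0.3, 0.03], 'op': 0.153, 'g': 60.6}
shift [ 1.  -0.5  1.5]
rz -0.0
```

Call:
jog_arm:
  series:
    - [[0,0,0,0,0,0.1,8],[0,0,0,0,0,0.1,8],[0,0,0,0,0,0.1,8],[0,0,0,0,0,0.1,8],[0,0,0,0,0,0.1,8],[0,0,0,0,0,0.1,8],[0,0,0,0,0,0.1,8],[0,0,0,0,0,0.1,8],[0,0,0,0,0,0.1,8],[0,0,0,0,0,0,8]]

```text
time_s: 4.15
eef_pos: [0.5337, -0.0079, 0.0605]
eef_rot: [0.001, 0.313, 0.95, -0.0]
wrist_force: [-0.1, 1.3, 4.9]
opening: 0.149
grasp_force: 60.7
```

Call:
jog_arm:
  series:
    - [[0,0,0,0,0,0.1,8],[0,0,0,0,0,0.1,8],[0,0,0,0,0,0.1,8],[0,0,0,0,0,0.1,8],[0,0,0,0,0,0.06,8],[0,0,0,0,0,0,8],[0,0,0,0,0,0,8],[0,0,0,0,0,0,8],[0,0,0,0,0,0,8],[0,0,0,0,0,0,8]]

```text
time_s: 5.15
eef_pos: [0.5333, -0.0067, 0.0605]
eef_rot: [0.0, 0.519, 0.855, 0.001]
wrist_force: [-1.7, 4.9, 6.1]
opening: 0.148
grasp_force: 61.0
```

Run:
```python
from h import *
to([.5325,-.0076,.059],118)
```

```text
{'t': 5.15, 'pos': [533.3, -6.7, 60.5], 'ang': np.float64(117.47), 'tilt': [0.0013, 0.001], 'F': [-1.7, 4.9, 6.1], 'M': [1.04, 0.55, 0.27], 'op': 0.148, 'g': 61.0}
shift [-0.4 -1.2  1.5]
rz -0.009
```

Call:
jog_arm:
  series:
    - [[0,0,0,0,0,0,50],[0,0,0,0,0,0,50],[0,0,0,0,0,0,50],[0,0,-20,0,0,0,50],[0,0,-40,0,0,0,50],[0,0,-40,0,0,0,50],[0,0,-20,0,0,0.13,50],[0,0,0,0,0,0.13,50],[0,0,0,0,0,0.13,50],[0,0,0,0,0,0.13,50]]

```text
time_s: 6.15
eef_pos: [0.5328, -0.0078, 0.1795]
eef_rot: [0.0, 0.724, 0.69, 0.0]
wrist_force: [0.2, -0.2, 0.8]
opening: 0.586
grasp_force: 0.0
```

Run:
```python
from h import *
to([.485,-.200,.18],87.2)
c=cap('wrist'); cv2.imwrite('pics/w2.png',c['frame'])
c=cap('top');cv2.imwrite('pics/top2.png',c['frame'])
```

```text
{'t': 6.15, 'pos': [532.8, -7.8, 179.5], 'ang': np.float64(87.19), 'tilt': [0.0005, -0.0004], 'F': [0.2, -0.2, 0.8], 'M': [-0.02, -0.01, 0.02], 'op': 0.586, 'g': 0.0}
shift [-194.3  -38.4   -0.4]
rz -0.0
```

View pics/w2.png

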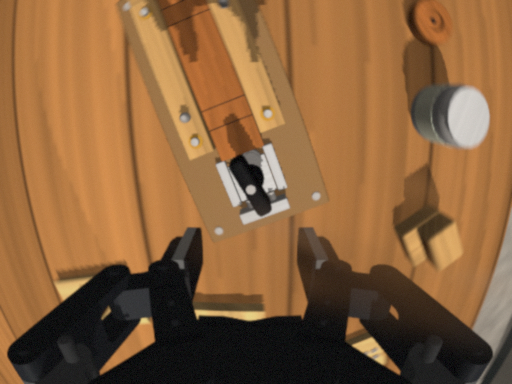

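The wing now lies along the jig, from (240,160) to (262,210), so the knob is locked. Dowel_a shows at (184,117), and the lifters at (194,141) and (267,113). Next I'll go to a spot where the wrist camera can see the plate.

Call:
jog_arm:
  series:
    - [[-42,-8,0,0,0,0,50],[-42,-8,0,0,0,0,50],[-42,-8,0,0,0,0,50],[-42,-8,0,0,0,0,50],[-42,-8,0,0,0,0,50],[-42,-8,0,0,0,0,50],[-42,-8,0,0,0,0,50],[-42,-8,0,0,0,0,50],[0,0,0,0,0,0,50],[0,0,0,0,0,0,50]]

```text
time_s: 7.25
eef_pos: [0.4534, -0.3411, 0.1789]
eef_rot: [-0.0, 0.722, 0.692, 0.0]
wrist_force: [0.3, -0.1, -0.5]
opening: 0.585
grasp_force: 0.0
```

```bash
python3 - <<'E'
from h import *
w=load('wrist')
for q,z in [((219,231),.019),((317,196),.019),((127,5),.019),((184,117),.054),((194,141),.048),((267,113),.048),((251,189),.087)]: print(q,fray(w,*q,z).round(4))
to([.485,-.272,.18],87.2)
c=cap('wrist'); cv2.imwrite('pics/w3.png',c['frame'])
E
sed -i "s/^f=c\[.*//" m.py; python3 m.py | egrep 'plate|bar|jig|wing'
```

```text
(219, 231) [ 0.4952 -0.0736  0.019 ]
(317, 196) [ 0.6043 -0.038   0.019 ]
(127, 5) [0.4103 0.1849 0.019 ]
(184, 117) [0.4761 0.0542 0.054 ]
(194, 141) [0.4825 0.0309 0.048 ]
(267, 113) [0.5514 0.053  0.048 ]
(251, 189) [ 0.5338 -0.007   0.087 ]
{'t': 7.25, 'pos': [453.4, -341.1, 178.9], 'ang': np.float64(87.5), 'tilt': [-0.0004, 0.0008], 'F': [0.3, -0.1, -0.5], 'M': [-0.01, 0.01, -0.0], 'op': 0.585, 'g': 0.0}
shift [70.4 28.5 -1.1]
rz 0.005
plate (array([ 484.7, -274. ]), [109.8, 171.8], 87.22) 0.01796631382942293
bar (array([ 484.8, -273.9]), [13.4, 50.4], 89.28) 0.05953706589322105
jig base (array([482.6, 138.8]), [139.6, 155.3], 108.58)Traceback (most recent call last):
  File "m.py", line 21, in <module>
    mm,P=comp(.065,.2,(240,160,285,210),.086); print('wing',rect(P),Z[mm].max())
         ~~~~^^^^^^^^^^^^^^^^^^^^^^^^^^^^^^^^
  File "m.py", line 10, in comp
    n,l,s,ce=cv2.connectedComponentsWithStats(m); k=1+np.argmax(s[1:,4]); mm=l==k
                                                      ~~~~~~~~~^^^^^^^^^
    return _wrapfunc(a, 'argmax', axis=axis, out=out, **kwds)
    return bound(*args, **kwds)
ValueError: attempt to get argmax of an empty sequence
```

View pics/w3.png

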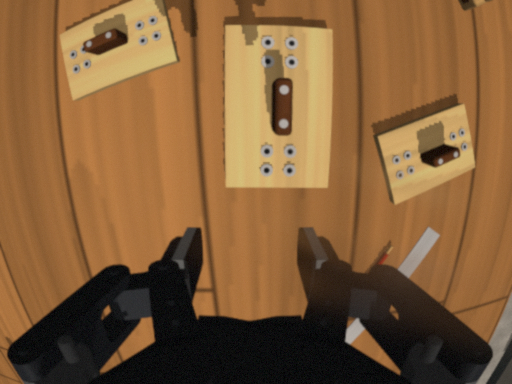

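The plate sits in view: bushings at (268,42) to (289,170), bar screws at (284,90) and (283,124). It leaves room for the fingers.

Run:
```python
from h import *
w=load('wrist')
P=np.array([fray(w,*q,.020) for q in [(268,42),(291,42),(267,62),(292,62),(267,150),(290,150),(266,170),(289,170)]])
print('bush centre',P.mean(0)); 
for i,j in [(6,0),(7,1),(4,2),(5,3)]: d=P[j]-P[i]; print(np.degrees(np.arctan2(d[1],d[0])))
B=[fray(w,284,90,.061),fray(w,283,124,.061)]; print('bar',B, sum(B)/2)
f=cv2.cvtColor(w['frame'],cv2.COLOR_BGR2HSV)
m=((f[...,0]>15)&(f[...,0]<35)&(f[...,2]>170)).astype(np.uint8); m[:,:215]=0; m[:,345:]=0; m[195:]=0
m=cv2.morphologyEx(m,cv2.MORPH_OPEN,np.ones((5,5)))
k=max(cv2.findContours(m,cv2.RETR_EXTERNAL,cv2.CHAIN_APPROX_NONE)[0],key=cv2.contourArea)[:,0]
Q=np.array([fray(w,a,b,.018)[:2] for a,b in k],np.float32)*1000; print(cv2.minAreaRect(Q))
to([.485,-.272,.18],87.4)
```

```text
bush centre [ 0.48548718 -0.27396624  0.02      ]
86.95516299622422
87.35985533398215
87.84034723328433
86.96968306995747
bar [array([ 0.48622608, -0.25988476,  0.061     ]), array([ 0.48438799, -0.2897064 ,  0.061     ])] [ 0.48530703 -0.27479558  0.061     ]
((485.6128845214844, -274.3975524902344), (169.49253845214844, 110.7452621459961), 87.26190185546875)
{'t': 7.3, 'pos': [453.8, -340.0, 178.8], 'ang': np.float64(87.56), 'tilt': [-0.0005, 0.0011], 'F': [1.0, -0.4, -0.5], 'M': [0.03, -0.02, 0.01], 'op': 0.581, 'g': 0.0}
shift [69.3 28.3 -1.1]
rz 0.003
```

Call:
jog_arm:
  series:
    - [[34,14.4,0,0,0,0.005,50],[33,14.4,20,0,0,0,50],[0,0,40,0,0,0,50],[0,0,40,0,0,0,50],[0,0,30,0,0,0,50],[0,0,15,0,0,0,50],[0,0,8,0,0,0,50],[0,0,0,0,0,0,50],[0,0,0,0,0,0,8],[0,0,0,0,0,0,8]]

```text
time_s: 8.3
eef_pos: [0.487, -0.2757, 0.028]
eef_rot: [0.002, 0.724, 0.69, 0.0]
wrist_force: [0.2, -0.0, 0.1]
opening: 0.252
grasp_force: 0.0
```

Call:
jog_arm:
  series:
    - [[0,0,0,0,0,0,8],[0,0,0,0,0,0,8],[0,0,0,0,0,0,8],[0,0,-10,0,0,0,8],[0,0,-20,0,0,0,8],[0,0,-30,0,0,0,8],[0,0,-30,0,0,0,8],[0,0,-20,0,0,0,8],[0,0,0,0,0,0,8],[0,0,0,0,0,0,8]]

```text
time_s: 9.3
eef_pos: [0.4856, -0.2745, 0.136]
eef_rot: [-0.0, 0.724, 0.69, 0.0]
wrist_force: [0.2, -0.1, -5.4]
opening: 0.175
grasp_force: 59.1
```

Run:
```python
from h import *
to([.4945,.1083,.13],108.65)
```

```text
{'t': 9.3, 'pos': [485.6, -274.5, 136.0], 'ang': np.float64(87.19), 'tilt': [-0.0001, 0.0001], 'F': [0.2, -0.1, -5.4], 'M': [0.0, 0.04, 0.02], 'op': 0.175, 'g': 59.1}
shift [382.8  -9.9   6. ]
rz -0.375
```

Call:
jog_arm:
  series:
    - [[20,-1,-15,0,0,0,8],[36,-1,0,0,0,0,8],[42,-1,0,0,0,0,8],[42,-1,0,0,0,0,8],[42,-1,0,0,0,0,8],[42,-1,0,0,0,0,8],[42,-1,0,0,0,0,8],[42,-1,0,0,0,0,8],[42,-1,0,0,0,0,8],[33,-1,0,0,0,0,8]]

```text
time_s: 10.3
eef_pos: [0.4928, 0.1105, 0.1491]
eef_rot: [-0.002, 0.724, 0.69, -0.001]
wrist_force: [1.0, 0.2, -4.8]
opening: 0.178
grasp_force: 59.2
```

Call:
jog_arm:
  series:
    - [[0,0,0,0,0,-0.09,8],[0,0,0,0,0,-0.1,8],[0,0,0,0,0,-0.1,8],[0,0,0,0,0,-0.085,8],[0,0,0,0,0,0,8],[0,0,0,0,0,0,8],[0,0,0,0,0,0,8],[0,0,0,0,0,0,8],[0,0,0,0,0,0,8],[0,0,0,0,0,0,8]]

```text
time_s: 11.3
eef_pos: [0.4947, 0.1082, 0.1513]
eef_rot: [0.0, 0.583, 0.812, 0.0]
wrist_force: [1.0, -0.4, -4.8]
opening: 0.179
grasp_force: 59.2
```

Run:
```python
from h import *
to([.4945,.1083,.09],108.65)
c=cap('wrist'); cv2.imwrite('pics/w4.png',c['frame'])
```

```text
{'t': 11.3, 'pos': [494.7, 108.2, 151.3], 'ang': np.float64(108.66), 'tilt': [0.0001, -0.0], 'F': [1.0, -0.4, -4.8], 'M': [-0.03, 0.02, 0.0], 'op': 0.179, 'g': 59.2}
shift [ 0.2 -0.2 61.3]
rz 0.0
```

View pics/w4.png

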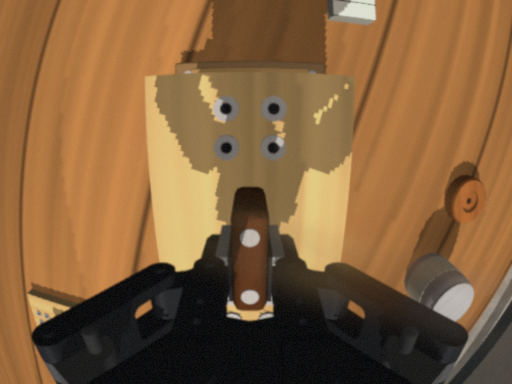

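The plate is held straight. The far bushings show at (226,108), (274,108), (227,148) and (273,148). I'll work out the plate's offset in the grip from these.

Run:
```python
from h import *
from bench import ctrl
w=load('wrist')
def fr(P,o,a):
    a=np.radians(a); return (P-o)@np.array([[np.cos(a),-np.sin(a)],[np.sin(a),np.cos(a)]])*1000
for dz in (0.143,0.146):
    P=np.array([fray(w,*q,dz)[:2] for q in [(226,108),(274,108),(227,148),(273,148)]])
    B=np.array([fray(w,*q,dz+.041)[:2] for q in [(250,238),(249,296)]])
    print(fr(P,np.array([.4947,.1082]),108.66).round(1).tolist(),fr(B,np.array([.4947,.1082]),108.66).round(1).tolist())
P=np.array([[.48543,-.27421]])
# earlier bushing positions relative to plate centre
import numpy as np
w0=cv2.imread('pics/w3.png')
c=dict(w); 
E=np.array([.4534,-.3411]);
# camera pose then: same hand offset, rotate by difference in yaw
import math
def rot(a): a=math.radians(a); return np.array([[math.cos(a),-math.sin(a)],[math.sin(a),math.cos(a)]])
c['xyz']=np.array([*(np.array([.4538,-.3400])+rot(87.56-108.66)@(w['xyz'][:2]-[.4947,.1082])), w['xyz'][2]-.1513+.1788])
Rz=np.eye(3); Rz[:2,:2]=rot(87.56-108.66); c['rotation']=Rz@R(w)
Q=np.array([fray(c,*q,.020)[:2] for q in [(268,42),(291,42),(267,62),(292,62),(267,150),(290,150),(266,170),(289,170)]])
print(fr(Q,Q.mean(0),87.25).round(1).tolist())
```

```text
[[67.6, 12.6], [67.6, -11.4], [47.2, 12.3], [47.2, -11.2]] [[16.6, 0.6], [-12.6, 1.0]]
[[67.6, 12.3], [67.6, -11.2], [47.6, 12.0], [47.6, -10.9]] [[18.1, 0.6], [-10.4, 1.0]]
[[65.5, 11.6], [66.4, -11.4], [44.6, 12.5], [45.4, -12.5], [-45.2, 11.5], [-44.8, -12.1], [-66.1, 12.2], [-65.9, -11.8]]
```

Call:
jog_arm:
  series:
    - [[-1,0,10,0,0,0,8],[0,0,20,0,0,0,8],[0,0,20,0,0,0,8],[0,0,10,0,0,0,8],[0,0,6,0,0,0,8],[0,0,0,0,0,0,8],[0,0,2,0,0,0,8],[0,0,2,0,0,0,8],[0,0,2,0,0,0,8],[0,0,0,0,0,0,8]]

```text
time_s: 12.35
eef_pos: [0.495, 0.1073, 0.0793]
eef_rot: [0.0, 0.583, 0.812, 0.0]
wrist_force: [0.3, -0.3, -4.2]
opening: 0.18
grasp_force: 59.2
```

Call:
jog_arm:
  series:
    - [[0,0,1,0,0,0,8],[0,0,1,0,0,0,8],[0,0,1,0,0,0,8],[0,0,1,0,0,0,8],[0,0,1,0,0,0,8],[0,0,0,0,0,0,8],[0,0,0,0,0,0,8],[0,0,0,0,0,0,8],[0,0,0,0,0,0,8],[0,0,0,0,0,0,8]]

```text
time_s: 13.35
eef_pos: [0.4951, 0.1073, 0.0744]
eef_rot: [0.0, 0.583, 0.812, 0.0]
wrist_force: [-2.0, -0.5, 3.4]
opening: 0.181
grasp_force: 60.3
```

Call:
jog_arm:
  series:
    - [[0,0,1,0,0,0,8],[0,0,1,0,0,0,8],[0,0,1,0,0,0,8],[0,0,1,0,0,0,8],[0,0,0,0,0,0,8],[0,0,0,0,0,0,8],[0,0,0,0,0,0,8],[0,0,0,0,0,0,8],[0,0,0,0,0,0,8],[0,0,0,0,0,0,8]]

```text
time_s: 14.35
eef_pos: [0.4951, 0.1073, 0.0704]
eef_rot: [0.0, 0.583, 0.812, 0.0]
wrist_force: [-2.0, -1.0, 6.4]
opening: 0.177
grasp_force: 60.8
```

Run:
```python
from h import *
to([.4945,.1083,.067],108.65)
```

```text
{'t': 14.35, 'pos': [495.1, 107.3, 70.4], 'ang': np.float64(108.68), 'tilt': [0.0002, -0.0], 'F': [-2.0, -1.0, 6.4], 'M': [-0.13, 0.66, -0.03], 'op': 0.177, 'g': 60.8}
shift [ 1.2 -0.3  3.4]
rz 0.0
```

Call:
jog_arm:
  series:
    - [[0,0,0.7,0,0,0,8],[0,0,0.7,0,0,0,8],[0,0,0.6,0,0,0,8],[0,0,0.5,0,0,0,8],[0,0,0.3,0,0,0,8],[0,0,0,0,0,0,8],[0,0,0,0,0,0,8],[0,0,0,0,0,0,8],[0,0,0,0,0,0,8],[0,0,0,0,0,0,8]]

```text
time_s: 15.35
eef_pos: [0.4951, 0.1073, 0.07]
eef_rot: [0.0, 0.583, 0.813, -0.0]
wrist_force: [-13.9, -1.2, 30.2]
opening: 0.181
grasp_force: 64.3
```

Call:
jog_arm:
  series:
    - [[0,0,-0.4,0,0,0,8],[0,0,-0.4,0,0,0,8],[0,0,0,0,0,0,8],[0,0,0,0,0,0,8],[0,0,0,0,0,0,8],[0,0,0,0,0,0,8],[0,0,0,0,0,0,8],[0,0,0,0,0,0,8],[0,0,0,0,0,0,8],[0,0,0,0,0,0,8]]

```text
time_s: 16.35
eef_pos: [0.4951, 0.1073, 0.07]
eef_rot: [0.0, 0.583, 0.813, -0.0]
wrist_force: [-11.1, -1.5, 22.1]
opening: 0.178
grasp_force: 63.1
```

Run:
```python
from h import *
to([.4945,.1083,.067],108.65)
o=np.array([.4940,.1070]); a=np.radians(108.65); M=np.array([[np.cos(a),-np.sin(a)],[np.sin(a),np.cos(a)]])
for n in ('top','scene'):
    c=cap(n); W=cloud(c).reshape(-1,3); J=(W[:,:2]-o)@M*1000; Z=W[:,2]*1000
    m=(abs(J[:,0])<82)&(abs(J[:,1])<52)&(Z>50)&(Z<68)
    A=np.c_[J[m],np.ones(m.sum())]; s=np.linalg.lstsq(A,Z[m],rcond=None)[0]; k=abs(Z[m]-A@s)<1.5
    s=np.linalg.lstsq(A[k],Z[m][k],rcond=None)[0]
    print(n,m.sum(),k.sum(),'centre z',s[2].round(2),'slope',s[:2].round(4),J[m].min(0).round(1),J[m].max(0).round(1))
cv2.imwrite('pics/s5.png',cv2.resize(c['frame'][130:280,170:400],None,fx=3,fy=3))
```

```text
{'t': 16.35, 'pos': [495.1, 107.3, 70.0], 'ang': np.float64(108.7), 'tilt': [-0.0002, -0.0003], 'F': [-11.1, -1.5, 22.1], 'M': [-0.2, 1.61, 0.06], 'op': 0.178, 'g': 63.1}
shift [ 1.1 -0.2  3. ]
rz 0.001
top 337 149 centre z 59.71 slope [-0.0019  0.0035] [-81.9 -51.4] [81.7 52. ]
scene 841 453 centre z 61.33 slope [0.0029 0.0125] [-80.9 -51.9] [81.9 51.9]
```

View pics/s5.png

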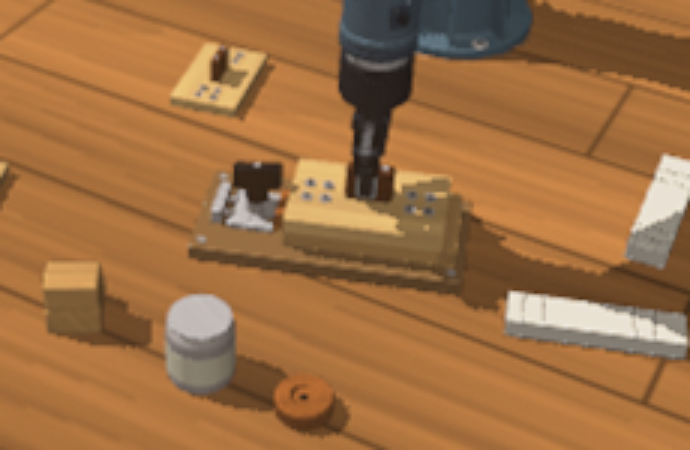

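The plate sits level on the rails with its top at about 60 mm, the wing lies along the jig, and the bystanders at (72,297), (200,342) and (305,400) are untouched.

```bash
python3 -c "
from bench import ctrl
print(ctrl.hand_in())"
```

```text
the job is handed in; nothing more can be done
None
```

I handed the job in at about 16.5 s: the knob is locked, and the drill plate is on its dowels, held pressed home with about 22 N; no verdict came back, and I didn't measure the chassis against its stop directly.

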